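Ready the loaf slicer for the next loaf

TASK

Get the cake-loaf slicer ready for the next loaf: first turn the slice counter's knob, on top of the cutting head, back to its zero stop; then draw the spring-return pusher back until its index tongue is level with the length marker on the side scale, never letting it snap back. Finish while still holding the pusher there, on the marker, so that a colleague can lay the loaf in snugly. Leave the marker and the things around the slicer where they are.

Things in the scene. Friction and masses are not known exactly. Their poses are not given: they have to be found in the camera images.
- slicer: Hand-cranked cake-loaf slicer, fixed: white base 150 x 400 mm, steel feed trough (top edge 108 mm high), white cutting head 170 x 100 x 160 mm high at one end. Origin: base centre at worktop height; y runs along the trough to the head (head at y = 100 to 200 mm, tail block 129 mm high at y = -192 mm); operator's side and length scale at -x; z up. It stands turned by up to about 25 degrees.
- counter (a joint): Slice counter: angle of the reset knob from its zero stop, rad. 0 = against the stop, pointer nose towards the slicer's -x at the long zero tick. It grows clockwise seen from above: reset it by turning anticlockwise. Starts at 0.7 to 2.0, stays where left, takes about 0.05 N m to turn; ticks 0.314 rad apart.
- knob_grip (a point): Centre of the counter's black knob, on its vertical axis, 189 mm above the worktop: an upright bar 46 long x 14 thick x 30 mm high (15 mm above and below this point) over a flat dial of 46 mm radius whose face is 25 mm below this point. The point turns with the knob: x along the bar's length, y across it. A thin pointer nose sticks out at the -x end, close above the dial.
- pusher (a joint): Travel of the pusher, m: 0 = home, nearest the head, where the spring keeps it; grows as it is drawn back along the slicer's -y; end stop at 0.16. The spring pulls it home with about 6.5 N at 0, rising to about 12 N at 0.13.
- handle (a point): Middle of the pusher's bail handle: a black round bar 16 mm thick, 80 mm long along the slicer's x, on a post of the same thickness at each end (64 mm clear between), 175 mm above the worktop. The bridge under it is 60 mm long along y, its top 40 mm below this point. At home the bar is 80 mm from the head. It slides with the pusher; its axes are the slicer's.
- index (a point): Tip of the small index tongue on the scale side of the pusher's bridge. It moves with the pusher and is level, along the slicer's y, with the handle bar.
- marker (a joint): Position of the length marker along the scale in m: the pusher is on the marker when pusher reads the same number. Set somewhere from 0.06 to 0.13 and clamped (it does not move unless pushed hard).
- mark (a point): Pointer tip of the length marker: a dark rider 22 x 14 x 18 mm with a 16 mm thumbscrew on top (131 mm high in all), clamped on the ticked scale on the slicer's -x side. The pusher is on the marker when the index tip stands beside this point (same slicer y; about 2 mm apart sideways).
- loaf_centre (a point): Bystander: brown cake loaf 84 x 150 x 70 mm on a sheet of baking paper 100 x 170 mm, loose, at the robot's right; this is its centre. Leave it.
- tub_centre (a point): Bystander: white tub with a flat grey-topped lid, 102 mm across the lid and 97 mm high, loose, at the robot's left; this is its centre. Leave it.
- palette_centre (a point): Bystander: wooden-handled spatula 240 mm long lying on the worktop, loose, at the robot's right; this is a point 10 mm up at the body's origin. Leave it.

How it is judged:
By the outcome, as a careful person would: the job done as asked, in the order asked, and still so for the second after the job is handed in, while the arm keeps its last pose, push and grip.
It also fails if it takes over 58 s, if anything falls off the work surface, if the arm or the gripper's body presses on something with over 40 N, if the wrist force passes 120 N, or if a joint passes its speed limit or range.

ROBOT

A 6-joint arm with a two-finger parallel gripper is mounted at the origin on the work surface. World frame = base frame: x ahead of the robot, y to its left, z up, the work surface at z = 0. Lengths are in m, angles in degrees, forces in N, time in s.
With the tool pointing down it reaches from about 0.325 to 0.775 m from the base axis. Payload 5.5 kg.
Tool frame: the origin (TCP) lies at the centre of the arm's flange, where the gripper is bolted on; the fingertips stand 182 mm ahead of it and the grasp point (between the pads) lies 163 mm ahead of it; z points along the fingers, y is the direction in which the jaws open and shut (so a half turn about z gives the same grasp; the last joint's range is limited). The gripper opens to 88 mm and grips with 3 to 60 N. Pads are 20 mm wide; open, the fingers measure 115 mm over their backs; the gripper's body (75 mm by 178 mm) begins 61 mm behind the grasp point.
Start: joints at [-71.316, 5.22, 70.514, -0, 104.267, -3.249], TCP at [0.224, -0.557, 0.405] pointing down, gripper open.
Joint ranges: [-164.24, 164.24], [-49.07, 125.15], [9.68, 141.18], [-86.29, 266.29], [3.28, 154.24], [-151.56, 151.56]. Speed limits (degrees/s): [147.25, 147.25, 172.46, 180, 180, 180].

INTERFACE

Orientations are given as [roll, pitch, yaw] about the fixed x, y, z axes, in that order (R = Rz(yaw) Ry(pitch) Rx(roll)).
In Python, from station import r gives the robot as it stands. The module is installed in compiled form; this text tells all that it offers. Calls block until the motion is done:
- r.reach(position, orientation): joint-space move of the TCP to a pose.
- r.servo_line(position, rotation=None, speed=0.15): straight line of the TCP; rotation=None keeps the orientation; speed is the mean speed in m/s.
- r.move_joints(angles): joint-space move.
- r.let_go() and r.grab(squeeze=None): open the fingers fully, or close them until they stop; squeeze is the grip in N (None keeps the last).
- r.wait(seconds).
- r.inverse_kinematics(position, orientation): joint angles nearest the present ones, or None.
- r.sense(): the state.
- r.snapshot(name): name is "scene" or "top" or "wrist"; returns a dict with "frame" (400x640x3 uint8, red, green, blue), "fx", "fy", "cx", "cy" (pixels), "R" (3x3) and "t" (3): a world point X has camera coordinates R X + t. Camera axes: x right, y down, z forward; pixel columns grow to the right and rows downward; lengths in m; the calibration is good to about 2 mm. The wrist camera is an equidistant fisheye: a pixel r from the principal point sees the ray r / f radians off the axis. A picture is of the moment at which its call begins. There is no depth.
A pose or a line that the arm cannot do raises r.IKError and nothing moves.
- r.hand_in(): hands the job in, once; it reports no verdict.
The state is a dict: "clock": time; "joints": joint angles; "joint_vel": joint speeds; "joint_torque": joint torques, N m; "tcp_pos": TCP position; "orientation": TCP orientation; "contact_force": force on the tool from outside, world axes, zero at the start; "torque": the same for the moment, N m; "opening": finger opening in m.
Only numpy, scipy, OpenCV 4.12 (cv2) and the standard library are available. Lean on these libraries where they do the work, as an engineer would, in place of code of your own. Each camera call takes 0.05 s, during which the arm holds its last target.

## Working session

There is one attempt and no reset: what is moved stays moved. The work goes in short steps, each a Python script; the robot and the scene stay as the last script left them, time stands still between calls to the robot, and variables do not carry over. Pictures are saved under pics/ and viewed, and the job is handed in when it is done.

```bash
mkdir -p pics; python3 - <<'E'
from station import r
import cv2,pickle
for n in ["scene","top","wrist"]:
    s=r.snapshot(n); pickle.dump(s,open(f"pics/{n}0.pkl","wb"))
    cv2.imwrite(f"pics/{n}0.png",s["frame"][:,:,::-1])
    print(n,s["fx"],s["cx"],s["cy"],s["R"],s["t"])
print(r.sense())
E
```

```text
scene 417.9955570028176 316.61673704931223 198.98185952404322 [[-0.82237586  0.56862188  0.01915987]
 [ 0.42871339  0.64146784 -0.6361791 ]
 [-0.3740358  -0.51496424 -0.77130348]] [ 0.39453401 -0.13320684  1.68822809]
top 486.29756184572136 316.0013761015954 199.64576282335648 [[ 0.05648627 -0.99839811  0.00324372]
 [-0.97742668 -0.05596167 -0.20372869]
 [ 0.20358386  0.00833737 -0.97902201]] [-0.01871713  0.5043962   1.662776  ]
wrist 309.70691628693146 320.03859449078846 199.99063362629514 [[ 0.37355051 -0.92760579 -0.00274202]
 [-0.89895834 -0.36273991  0.24554769]
 [-0.2287661  -0.0892595  -0.96938063]] [-0.5987766  -0.03014273  0.39183203]
{'clock': 0.15, 'joints': array([-7.13162570e+01,  5.25451279e+00,  7.05657539e+01, -5.64370783e-04,
        1.04267099e+02, -3.24890505e+00]), 'joint_vel': array([-0.01981088, -0.09534318, -0.1437947 ,  0.01799007,  0.13413244,
       -0.0044698 ]), 'joint_torque': array([ 1.26687730e-03, -4.47044814e+01, -4.06906128e+01,  6.98629324e-02,
        2.74511625e-02, -9.08207585e-05]), 'tcp_pos': array([ 0.22412119, -0.55662585,  0.40375542]), 'orientation': array([-1.79912743e+02, -4.40505441e-03,  2.19325060e+01]), 'contact_force': array([ 0.36667779, -0.08409613, -0.10611702]), 'torque': array([ 0.00296179, -0.01262228, -0.03447656]), 'opening': 0.0880717751756794}
```

View pics/scene0.png

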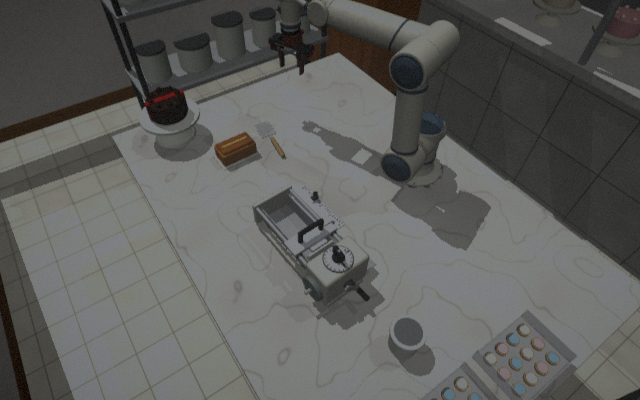

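View pics/top0.png

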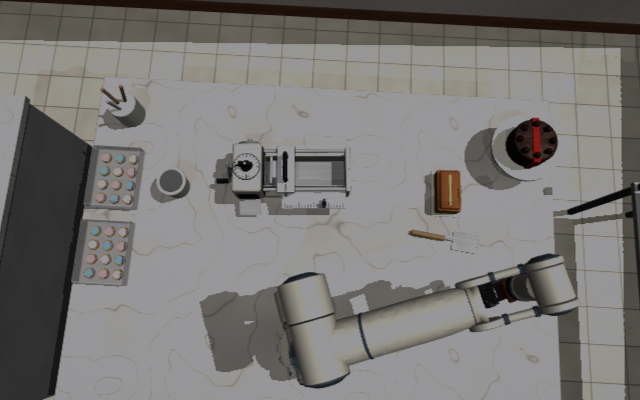

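The scene view shows the slicer at about (315,245). In the top view it spans (205–350, 140–215), with its head to the left (world +y) and the scale towards the robot. I'll enlarge it.

```bash
python3 - <<'E'
import cv2
t=cv2.imread("pics/top0.png"); c=t[130:225,205:365]; cv2.imwrite("pics/topc.png",cv2.resize(c,None,fx=5,fy=5,interpolation=cv2.INTER_CUBIC))
t=cv2.imread("pics/scene0.png"); c=t[175:310,240:380]; cv2.imwrite("pics/scenec.png",cv2.resize(c,None,fx=4.4,fy=4.4,interpolation=cv2.INTER_CUBIC))
E
```

```text
(no output)
```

View pics/topc.png

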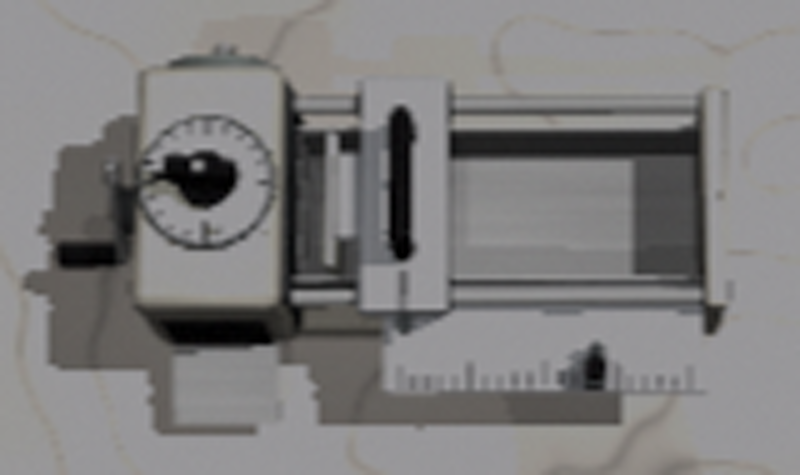

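View pics/scenec.png

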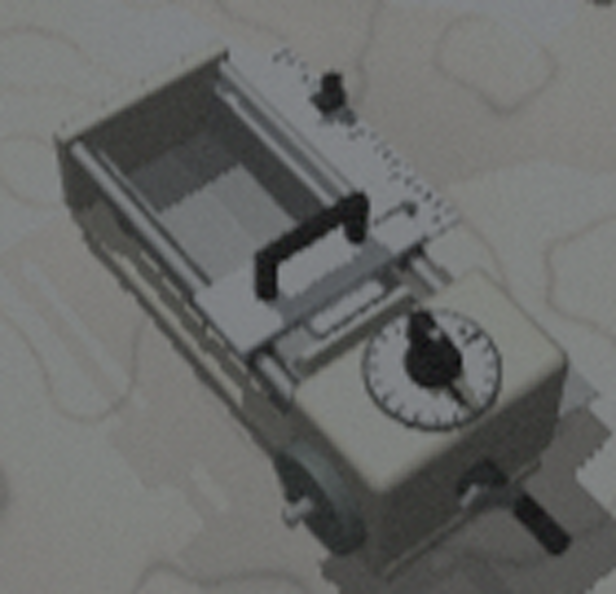

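```bash
cat >h.py <<'E'
import numpy as np,pickle,cv2
def ray(s,u,v,fish=False):
    x=(u-s["cx"])/s["fx"];y=(v-s["cy"])/s["fy"]
    if fish:
        th=np.hypot(x,y); d=np.array([np.sin(th)*x/th,np.sin(th)*y/th,np.cos(th)]) if th>1e-9 else np.array([0,0,1.])
    else: d=np.array([x,y,1.])
    R=np.array(s["R"]);t=np.array(s["t"])
    return -R.T@t, R.T@d
def atz(s,u,v,z,fish=False):
    c,d=ray(s,u,v,fish); return c+d*(z-c[2])/d[2]
def proj(s,X,fish=False):
    p=np.array(s["R"])@np.array(X)+np.array(s["t"])
    if fish:
        rr=np.hypot(p[0],p[1]);th=np.arctan2(rr,p[2]);q=p[:2]/rr*th
    else: q=p[:2]/p[2]
    return np.array([s["cx"]+s["fx"]*q[0],s["cy"]+s["fy"]*q[1]])
E
python3 - <<'E'
from h import *
t=pickle.load(open("pics/top0.pkl","rb"));s=pickle.load(open("pics/scene0.pkl","rb"))
T=lambda x,y,z:print(x,y,atz(t,205+x/5,130+y/5,z).round(4))
S=lambda x,y,z:print('s',x,y,atz(s,240+x/4.4,175+y/4.4,z).round(4))
T(207,181,.164);S(432,368,.164)
T(402,110,.183);T(402,252,.183);S(265,258,.183);S(357,200,.183)
T(598,350,.131);S(332,80,.131)
E
```

```text
207 181 [0.5819 0.2473 0.164 ]
s 432 368 [0.5815 0.2519 0.164 ]
402 110 [0.6328 0.1193 0.183 ]
402 252 [0.536  0.1126 0.183 ]
s 265 258 [0.6318 0.1278 0.183 ]
s 357 200 [0.552  0.1226 0.183 ]
598 350 [ 0.4886 -0.0196  0.131 ]
s 332 80 [ 0.4786 -0.0129  0.131 ]
```

```bash
python3 - <<'E'
from station import r
import cv2,pickle
from h import *
r.reach([0.50,0.13,0.46],[180,0,94])
s=r.snapshot("wrist"); pickle.dump(s,open("pics/w1.pkl","wb"))
cv2.imwrite("pics/w1.png",s["frame"][:,:,::-1])
print(s["R"],-s["R"].T@s["t"]); q=r.sense();print(q["clock"],q["joints"],q["tcp_pos"],q["contact_force"])
for X in [(.582,.249,.164),(.584,.118,.183),(.4836,-.016,.131)]: print(proj(s,X,True))
E
```

```text
[[ 9.97650705e-01  6.85019866e-02 -7.40038806e-04]
 [ 6.65989774e-02 -9.67291333e-01  2.44769388e-01]
 [ 1.60513562e-02 -2.44243639e-01 -9.69581043e-01]] [0.49593633 0.19616892 0.44179712]
2.825 [ 1.07271084e+01 -6.52747629e+00  7.65449313e+01 -8.32123685e-03
  1.09998986e+02  6.79988670e+00] [0.50025129 0.1293501  0.45983266] [ 0.19306514 -0.43999475  0.04938882]
[418.22788743  75.87466295]
[411.50084339 220.04471134]
[297.68098637 307.81085943]
```

View pics/w1.png

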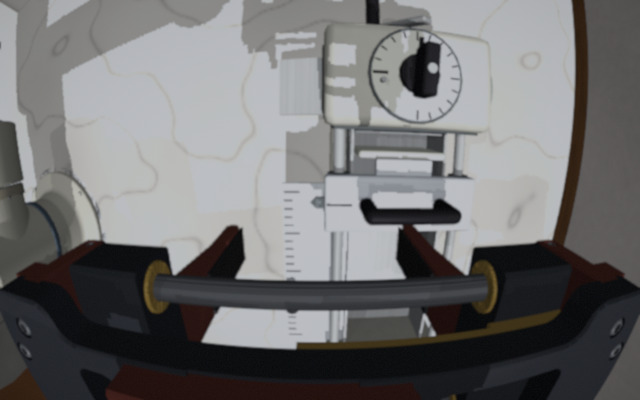

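```bash
python3 - <<'E'
import cv2
t=cv2.imread("pics/w1.png"); c=t[10:140,310:500]; cv2.imwrite("pics/w1a.png",cv2.resize(c,None,fx=4,fy=4,interpolation=cv2.INTER_CUBIC))
c=t[165:345,270:480]; cv2.imwrite("pics/w1b.png",cv2.resize(c,None,fx=3.3,fy=3.3,interpolation=cv2.INTER_CUBIC))
E
```

```text
(no output)
```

View pics/w1a.png

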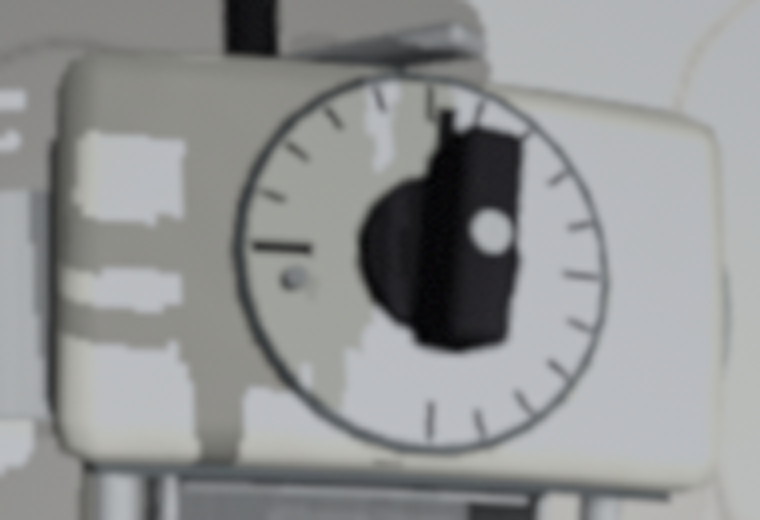

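View pics/w1b.png

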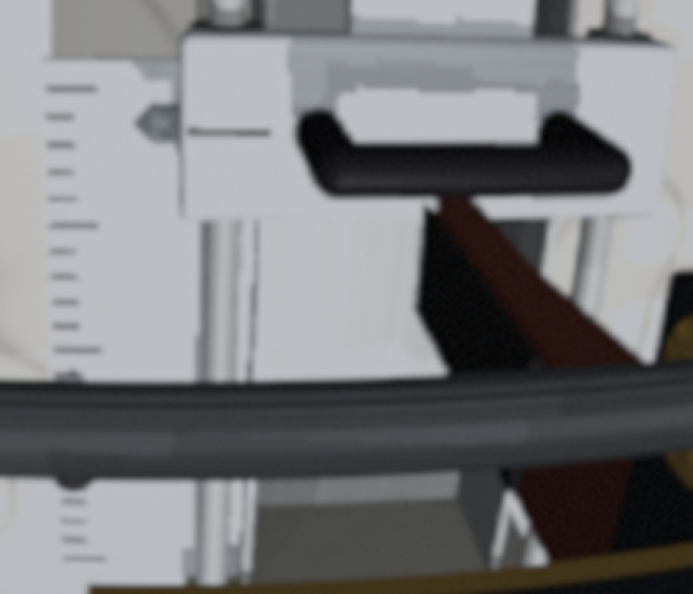

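```bash
python3 - <<'E'
from h import *
w=pickle.load(open("pics/w1.pkl","rb"))
A=lambda x,y,z:atz(w,310+x/4,10+y/4,z,True)[:2]
B=lambda x,y,z:atz(w,270+x/3.3,165+y/3.3,z,True)[:2]
E=[A(*p,.164) for p in [(238,245),(605,275),(400,73),(440,452),(285,125),(290,390),(545,130),(560,385)]]
E=np.array(E); M=np.c_[2*E,np.ones(len(E))]; sol=np.linalg.lstsq(M,(E**2).sum(1),rcond=None)[0]
c=sol[:2]; print("centre",c,"R",np.sqrt(sol[2]+c@c))
ang=lambda v:np.degrees(np.arctan2(v[1],v[0]))
for p in [(252,245),(310,248)]: print("zero tick",ang(A(*p,.164)-c)-180)
for p in [(430,90),(430,120),(430,405),(430,440)]: print("ticks",ang(A(*p,.164)-c))
for p in [(596,275),(567,273),(568,228),(595,223)]: print("R",ang(A(*p,.164)-c))
print("nose",ang(A(447,112,.168)-c))
print("bar R",ang(A(520,135,.204)-A(512,300,.204)),"L",ang(A(464,130,.204)-A(453,340,.204)))
print("knobtop",A(492,231,.204), (A(460,130,.204)+A(520,135,.204)+A(455,345,.204)+A(508,340,.204))/4)
h1=B(318,168,.175);h2=B(628,167,.175);print("bar ends",h1,h2,ang(h2-h1))
print("tongue",B(137,124,.12),B(137,124,.13)); print("line",B(188,131,.135),B(270,132,.135))
for y,x in [(90,47),(226,50),(351,56),(560,65)]: print("tick",B(x,y,.108), B(x,y,.10))
a,b=B(188,218,.135),B(643,218,.135);print("bridge edge",ang(b-a))
E
```

```text
centre [0.58074549 0.25027178] R 0.04501253777620405
zero tick -356.3343119726923
zero tick -356.48537446182195
ticks 91.98310896288763
ticks 91.98339849349489
ticks -85.04533821497532
ticks -85.0177188513988
R 3.928026276835148
R 3.3264770741586958
R 20.70100243878414
R 20.62750410093367
nose 87.28129865202858
bar R 89.92954794353899 L 90.10024731489091
knobtop [0.58166224 0.25008729] [0.58065978 0.24893053]
bar ends [0.5433255  0.11698139] [0.63693992 0.12273102] 3.514591620802717
tongue [0.49232544 0.11161988] [0.49243765 0.11424728]
line [0.50844993 0.11440539] [0.5340199  0.11582557]
tick [0.46122113 0.11816833] [0.46038912 0.11629892]
tick [0.46407567 0.06960017] [0.46331208 0.06656674]
tick [0.46769896 0.02061958] [0.4670222  0.01641225]
tick [ 0.47343115 -0.07794926] [ 0.47289178 -0.08451896]
bridge edge 2.9340528190473383
```

```bash
python3 - <<'E'
from station import r
from h import *
P=[.581,.250]
r.reach(P+[.42],[180,0,89])
r.servo_line(P+[.355],speed=.08)
print(r.sense()["contact_force"])
r.grab(15)
q=r.sense();print(q["clock"],q["opening"],q["joints"],q["contact_force"],q["torque"],q["tcp_pos"])
s=r.snapshot("wrist"); pickle.dump(s,open("pics/w2.pkl","wb"));cv2.imwrite("pics/w2.png",s["frame"][:,:,::-1])
E
```

```text
[ 0.64310999 -0.0627997   0.3126626 ]
5.5667 0.01346142979273912 [2.02081003e+01 9.99327013e+00 7.03473062e+01 1.27262389e-02
 9.97433579e+01 2.12048708e+01] [-3.33728116 -0.85866867 -0.19742437] [-0.18071911  0.59055902 -0.00250222] [0.58063928 0.24999608 0.35498837]
```

View pics/w2.png

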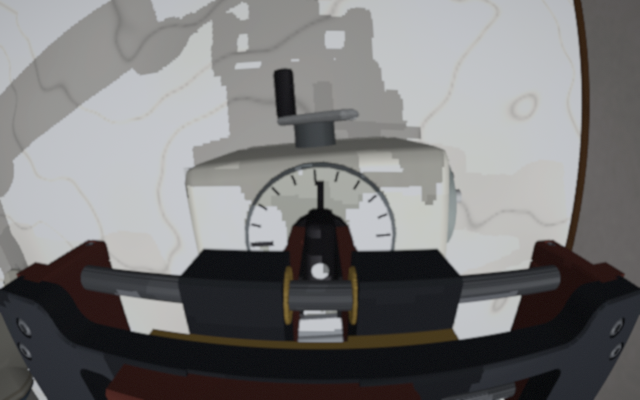

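The knob is gripped squarely between the pads, with the nose at (320,190) pointing to the head. Now I'll turn it anticlockwise in steps and watch the torque for the stop.

```bash
python3 - <<'E'
from station import r
from h import *
j=np.array(r.sense()["joints"]);j6=j[5]
q=r.sense();print(q["torque"][2],q["orientation"])
for d in [20,45,70,85,89,91,93,95,96,97,98,99,100]:
    j[5]=j6-d; r.move_joints(list(j)); q=r.sense()
    print(d,round(q["clock"],2),q["torque"].round(3),q["contact_force"].round(1),q["orientation"][2].round(2),q["opening"].round(4))
    if abs(q["torque"][2])>0.2: break
s=r.snapshot("wrist"); pickle.dump(s,open("pics/w3.pkl","wb"));cv2.imwrite("pics/w3.png",s["frame"][:,:,::-1])
E
```

```text
-0.04923851374447493 [-1.79921592e+02  1.72787101e-02  8.90063369e+01]Traceback (most recent call last):
  File "<stdin>", line 7, in <module>
AttributeError: 'float' object has no attribute 'round'
```

```bash
python3 - <<'E'
from station import r
from h import *
j=np.array(r.sense()["joints"]);j6=21.205;print(j)
for d in [45,70,85,89,91,93,95,96,97,98,99,100]:
    j[5]=j6-d; r.move_joints(list(j)); q=r.sense()
    print(d,round(q["clock"],2),np.round(q["torque"],3),np.round(q["contact_force"],1),round(float(q["orientation"][2]),2),round(float(q["opening"]),4))
    if abs(q["torque"][2])>0.2: break
s=r.snapshot("wrist"); pickle.dump(s,open("pics/w3.pkl","wb"));cv2.imwrite("pics/w3.png",s["frame"][:,:,::-1])
E
```

```text
[2.02133116e+01 9.98492984e+00 7.03573187e+01 1.49011250e-02
 9.97675015e+01 1.40512376e+00]
45 6.54 [-0.249  0.602  0.06 ] [-5.3 -1.4  1.6] 133.71 0.0141
70 7.04 [-0.366  0.653  0.043] [-6.1 -2.   1.7] 158.7 0.014
85 7.4 [-0.4    0.806  0.021] [-5.6 -2.4  0.9] 173.71 0.0138
89 7.65 [-0.418  0.788  0.012] [-5.5 -4.   1.9] 177.7 0.0144
91 7.9 [-0.397  0.755  0.083] [-5.8 -3.2  2. ] 179.69 0.0143
93 8.15 [-0.41   0.778  0.053] [-5.5 -3.2  0.9] -178.31 0.0141
95 8.4 [-0.413  0.826 -0.04 ] [-6.8 -3.2  1.8] -176.32 0.0142
96 8.65 [-0.421  0.831 -0.371] [-6.3 -3.   2.3] -175.36 0.0141
```

View pics/w3.png

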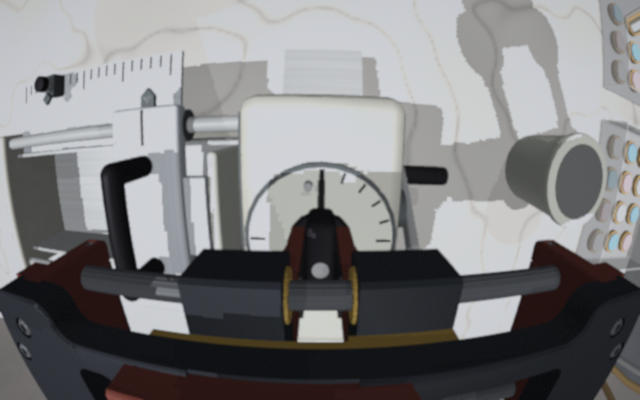

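The torque jumped to −0.37 N·m at yaw −175.4°. The nose at (320,180) covers the zero tick, so the knob is on its stop. I'll relax, release, and measure the marker and index from above.

```bash
python3 - <<'E'
from station import r
from h import *
j=np.array(r.sense()["joints"]);j[5]=21.205-95.2; r.move_joints(list(j)); print(r.sense()["torque"])
r.let_go()
q=r.sense(); p=list(q["tcp_pos"])
r.servo_line([p[0],p[1],.43],speed=.12)
for n,P in [("w4",[.585,.215,.45]),("w5",[.60,.05,.44])]:
    r.reach(P,[180,0,-176.3]); r.wait(.15)
    s=r.snapshot("wrist"); pickle.dump(s,open(f"pics/{n}.pkl","wb"));cv2.imwrite(f"pics/{n}.png",s["frame"][:,:,::-1])
    print(r.sense()["clock"])
E
```

```text
[-0.05207054  0.46658428 -0.17383628]
11.4083
12.3083
```

View pics/w4.png

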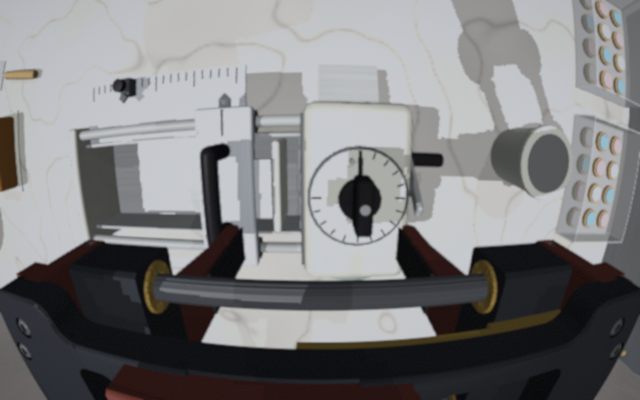

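View pics/w5.png

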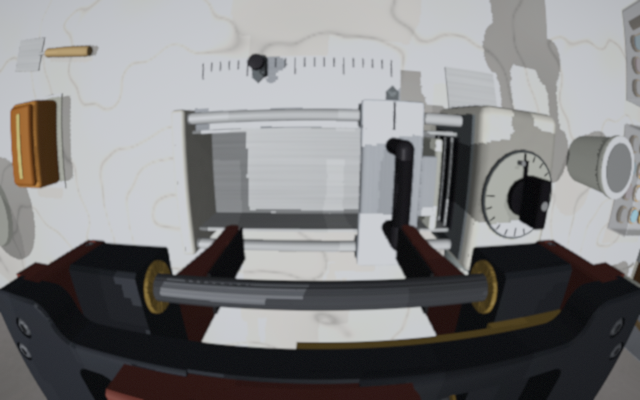

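```bash
python3 - <<'E'
import cv2
t=cv2.imread("pics/w4.png"); c=t[135:255,295:420]; cv2.imwrite("pics/w4a.png",cv2.resize(c,None,fx=4.5,fy=4.5,interpolation=cv2.INTER_CUBIC))
t=cv2.imread("pics/w5.png"); c=t[40:160,190:420]; cv2.imwrite("pics/w5a.png",cv2.resize(c,None,fx=3.4,fy=3.4,interpolation=cv2.INTER_CUBIC))
c=t[45:95,235:295]; cv2.imwrite("pics/w5b.png",cv2.resize(c,None,fx=10,fy=10,interpolation=cv2.INTER_CUBIC))
E
```

```text
(no output)
```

View pics/w4a.png

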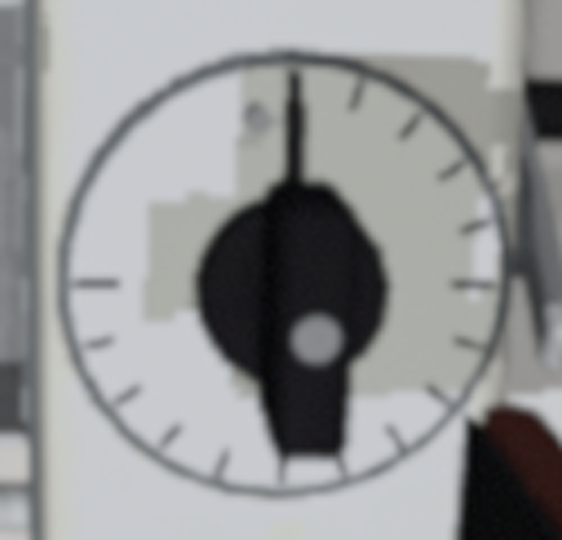

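View pics/w5a.png

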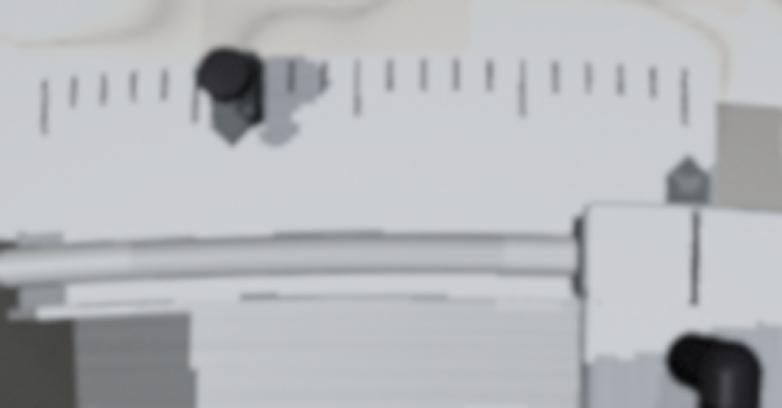

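View pics/w5b.png

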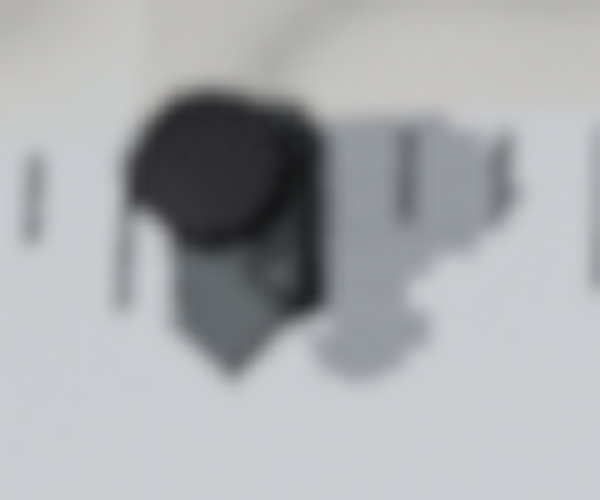

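The pointer nose lies exactly over the long zero tick. In w5 the marker tip is at about (258,82.6) and the index tip at about (392.4,86). I'll triangulate them with w3 and w4.

```bash
python3 - <<'E'
import cv2
t=cv2.imread("pics/w4.png"); a=cv2.resize(t[75:110,105:155],None,fx=8,fy=8,interpolation=cv2.INTER_CUBIC);b=cv2.resize(t[80:115,195:245],None,fx=8,fy=8,interpolation=cv2.INTER_CUBIC)
t=cv2.imread("pics/w5.png");c=cv2.resize(t[75:110,365:415],None,fx=8,fy=8,interpolation=cv2.INTER_CUBIC)
t=cv2.imread("pics/w3.png");d=cv2.resize(t[78:113,125:175],None,fx=8,fy=8,interpolation=cv2.INTER_CUBIC)
cv2.imwrite("pics/m.png",cv2.vconcat([cv2.hconcat([a,b]),cv2.hconcat([c,d])]))
E
```

```text
(no output)
```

View pics/m.png

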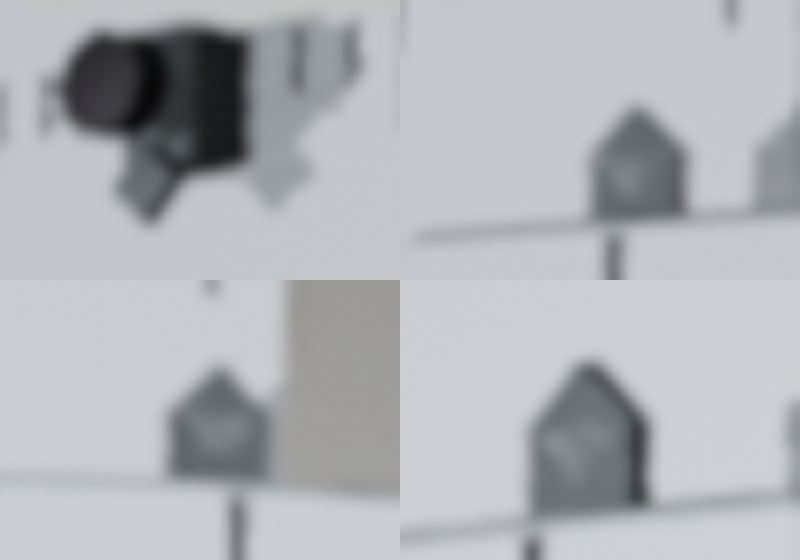

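```bash
python3 - <<'E'
from h import *
w4=pickle.load(open("pics/w4.pkl","rb"));w5=pickle.load(open("pics/w5.pkl","rb"));w3=pickle.load(open("pics/w3.pkl","rb"))
def tri(obs):
    A=np.zeros((3,3));b=np.zeros(3)
    for s,u,v in obs:
        c,d=ray(s,u-.45,v-.45,True);d/=np.linalg.norm(d);P=np.eye(3)-np.outer(d,d);A+=P;b+=P@c
    return np.linalg.solve(A,b)
m=tri([(w4,123.75,103.25),(w5,258.2,83)]);i=tri([(w4,224.75,93.1),(w5,392.3,86),(w3,125+190/8,78+83/8)])
print("mark",m,"index",i)
for yaw in (3.3,3.7,4.1):
    e=np.array([-np.sin(np.radians(yaw)),np.cos(np.radians(yaw))])
    print(yaw,"tri",(i-m)[:2]@e)
    for z in (.11,.113,.116,.12): print(z,[((atz(w,a[0]-.45,a[1]-.45,z,True)-atz(w,b[0]-.45,b[1]-.45,z,True))[:2]@e).round(4) for w,a,b in [(w4,(224.75,93.1),(123.75,103.25)),(w5,(392.3,86),(258.2,83))]])
c,R=.0,0
f=lambda u,v,z:atz(w5,u-.45,v-.45,z,True)[:2]
for z in (.10,.104,.108):
  T=[f(190+x/3.4,40+y/3.4,z) for x,y in [(686,123),(522,117),(357,116),(194,121),(43,133)]]
  print(z,[np.linalg.norm(T[k+1]-T[k]).round(4) for k in range(4)],T[0],np.degrees(np.arctan2(*(T[0]-T[4])[::-1]))-90)
E
```

```text
mark [ 0.49649493 -0.0151709   0.11955609] index [0.4908453  0.11408913 0.12673164]
3.3 tri 0.1293709126221496
0.11 [np.float64(0.1311), np.float64(0.1352)]
0.113 [np.float64(0.1298), np.float64(0.1339)]
0.116 [np.float64(0.1286), np.float64(0.1326)]
0.12 [np.float64(0.127), np.float64(0.1308)]
3.7 tri 0.1293551904169865
0.11 [np.float64(0.131), np.float64(0.1352)]
0.113 [np.float64(0.1298), np.float64(0.1339)]
0.116 [np.float64(0.1286), np.float64(0.1326)]
0.12 [np.float64(0.127), np.float64(0.1308)]
4.1 tri 0.12933316362233546
0.11 [np.float64(0.131), np.float64(0.1351)]
0.113 [np.float64(0.1298), np.float64(0.1338)]
0.116 [np.float64(0.1286), np.float64(0.1325)]
0.12 [np.float64(0.1269), np.float64(0.1308)]
0.1 [np.float64(0.0507), np.float64(0.0498), np.float64(0.0504), np.float64(0.05)] [0.47663164 0.11881887] 3.589753304928209
0.104 [np.float64(0.05), np.float64(0.0492), np.float64(0.0498), np.float64(0.0494)] [0.47734066 0.11793598] 3.589753304928223
0.108 [np.float64(0.0494), np.float64(0.0486), np.float64(0.0492), np.float64(0.0488)] [0.47804967 0.11705309] 3.589753304928209
```

```bash
python3 - <<'E'
from station import r
from h import *
r.reach([.589,.120,.40],[180,0,-176.35])
r.servo_line([.589,.120,.338],speed=.08)
q=r.sense();print(q["contact_force"])
r.grab(35)
q=r.sense();print(q["clock"],q["opening"],q["contact_force"],q["torque"],q["tcp_pos"])
s=r.snapshot("wrist"); pickle.dump(s,open("pics/w6.pkl","wb"));cv2.imwrite("pics/w6.png",s["frame"][:,:,::-1])
E
```

```text
[ 0.983969   -0.36836256  0.10657316]
14.775 0.015030742873592887 [-0.40051367 -2.2699574  -0.191273  ] [-0.24672755 -0.07836601  0.03070118] [0.58902625 0.11974945 0.33796655]
```

View pics/w6.png

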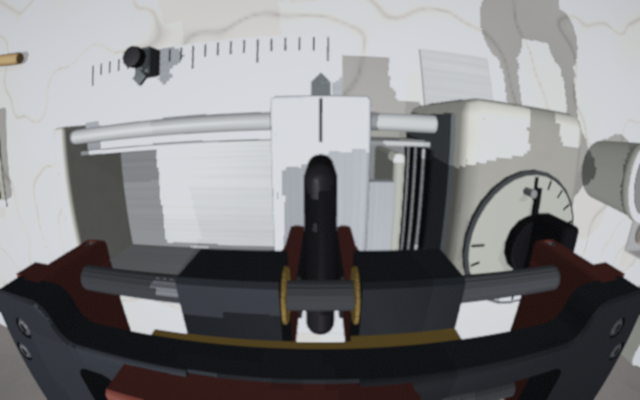

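The bar is held between the pads (opening 15 mm). The index tip is at (320,74) and the marker tip at about (147,83). I'll draw back most of the way, then look.

```bash
python3 - <<'E'
from station import r
from h import *
d=np.array([np.sin(np.radians(3.65)),-np.cos(np.radians(3.65)),0]);p0=np.array([.589,.120,.338])
for t in (.03,.07,.10,.12):
    r.servo_line(list(p0+t*d),speed=.06); q=r.sense()
    print(t,round(q["clock"],2),np.round(q["contact_force"],1),np.round(q["torque"],2),np.round(q["tcp_pos"],4),(q["tcp_pos"]-p0)@d,q["opening"])
s=r.snapshot("wrist"); pickle.dump(s,open("pics/w7.pkl","wb"));cv2.imwrite("pics/w7.png",s["frame"][:,:,::-1])
cv2.imwrite("pics/w7a.png",cv2.resize(s["frame"][20:150,230:390,::-1],None,fx=4.6,fy=4.6,interpolation=cv2.INTER_CUBIC))
E
```

```text
0.03 15.47 [-0.1  6.4  0. ] [ 1.12 -0.02 -0.05] [0.5907 0.0915 0.338 ] 0.028550129078905317 0.015282791583313934
0.07 16.29 [-1.   8.1  0. ] [ 1.34  0.01 -0.07] [0.5932 0.052  0.338 ] 0.06813451735172107 0.015271078153237534
0.1 16.94 [-1.7  9.5  0.8] [ 1.51  0.14 -0.05] [0.5951 0.0223 0.338 ] 0.09788250361199458 0.015096293540550783
0.12 17.43 [-2.3  9.9  0.3] [ 1.7   0.18 -0.09] [0.5964 0.0024 0.338 ] 0.11779715105956508 0.01543921851885609
```

View pics/w7a.png

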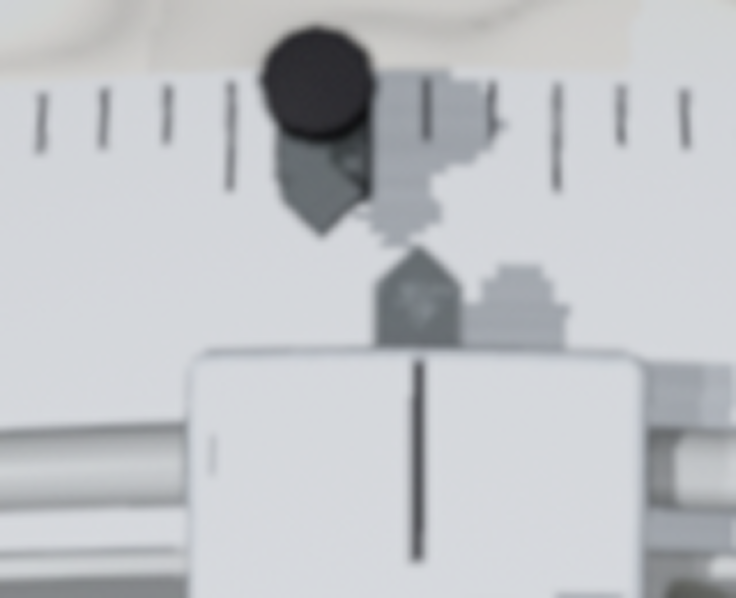

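```bash
python3 - <<'E'
from h import *
w=pickle.load(open("pics/w7.pkl","rb"))
f=lambda x,y,z:atz(w,230+x/4.6-.4,20+y/4.6-.4,z,True)[:2]
e=np.array([-np.sin(np.radians(3.65)),np.cos(np.radians(3.65))])
for z in (.112,.118,.124): print(z,(f(418,247,z)-f(321,236,z))@e, (f(418,247,z)-f(321,236,z))@[e[1],-e[0]])
print((f(230,100,.1)-f(556,100,.1))@e)
E
```

```text
0.112 0.013974948870318547 0.0017213109478124398
0.118 0.013571782059842694 0.0016716524158846024
0.124 0.013168615249366838 0.0016219938839567647
-0.05013693134613267
```

```bash
python3 - <<'E'
from station import r
from h import *
d=np.array([np.sin(np.radians(3.65)),-np.cos(np.radians(3.65)),0]);p0=np.array([.589,.120,.338])
r.servo_line(list(p0+.1325*d),speed=.03); r.wait(.3); q=r.sense()
print(round(q["clock"],2),np.round(q["contact_force"],1),(q["tcp_pos"]-p0)@d)
s=r.snapshot("wrist"); pickle.dump(s,open("pics/w8.pkl","wb"));cv2.imwrite("pics/w8.png",s["frame"][:,:,::-1])
cv2.imwrite("pics/w8a.png",cv2.resize(s["frame"][20:110,270:370,::-1],None,fx=6.6,fy=6.6,interpolation=cv2.INTER_CUBIC))
E
```

```text
18.34 [-2.4 10.9  1.5] 0.12989100151786676
```

View pics/w8a.png

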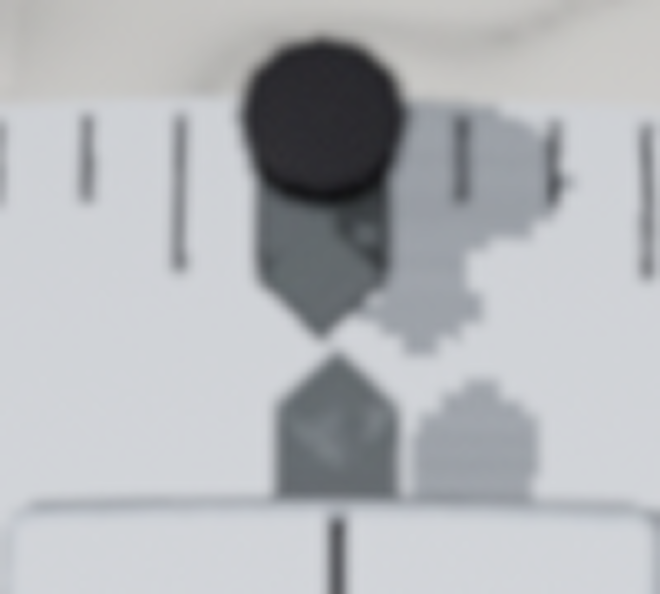

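The index tip at x=337 is still about 1.5 mm short of the marker tip at x=321 (crop pixels, about 98 px per 10 mm).

```bash
python3 - <<'E'
from station import r
from h import *
d=np.array([np.sin(np.radians(3.65)),-np.cos(np.radians(3.65)),0]);p0=np.array([.589,.120,.338])
r.servo_line(list(p0+.1341*d),speed=.02); r.wait(.8); q=r.sense()
print(round(q["clock"],2),np.round(q["contact_force"],1),(q["tcp_pos"]-p0)@d,q["opening"])
s=r.snapshot("wrist"); pickle.dump(s,open("pics/w9.pkl","wb"));cv2.imwrite("pics/w9.png",s["frame"][:,:,::-1])
cv2.imwrite("pics/w9a.png",cv2.resize(s["frame"][20:110,270:370,::-1],None,fx=6.6,fy=6.6,interpolation=cv2.INTER_CUBIC))
E
```

```text
19.44 [-1.8 11.1  0.7] 0.1314308881796781 0.014904841243365852
```

View pics/w9a.png

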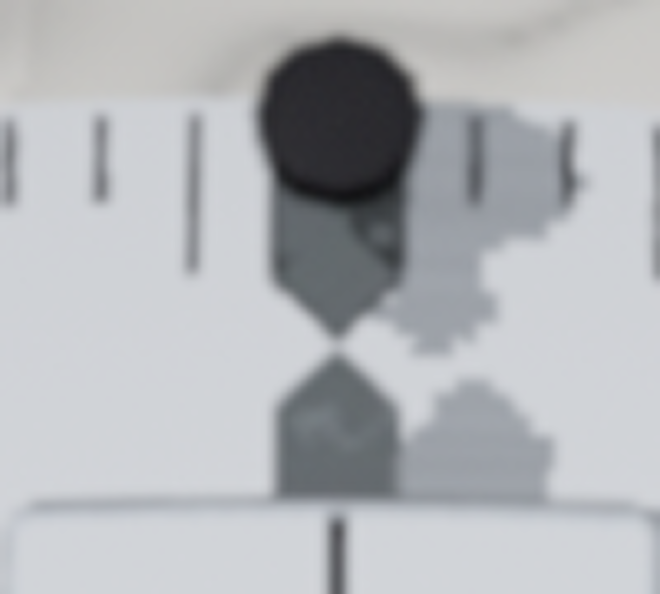

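View pics/w9.png

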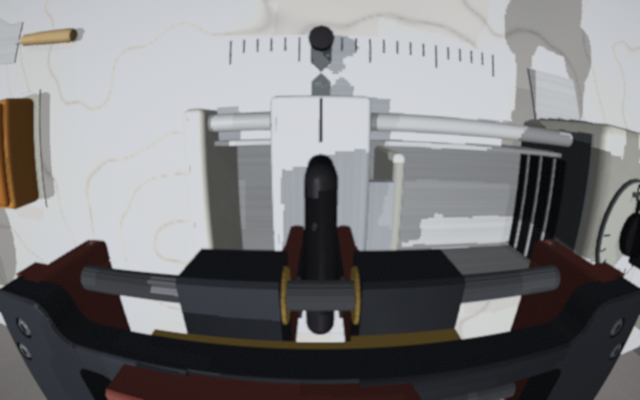

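The tips coincide at x≈337 in the crop, and the pusher is steady under an 11 N pull. w6 showed the knob still at zero, so I'm handing in.

```bash
python3 - <<'E'
from station import r
r.hand_in(); print(r.sense()["clock"])
E
```

```text
the job is handed in; nothing more can be done
the job is handed in; nothing more can be done
```

The slicer is ready for the next loaf: the slice counter is back on its zero stop, and the arm is holding the pusher on the length marker. I handed in at about 19.5 s.

- **Counter:** I turned the knob about 95° anticlockwise until the torque jumped to 0.37 N·m at the stop. After I let go, the pointer nose lay over the long zero tick. It was still there in the picture taken once I had gripped the handle.
- **Pusher:** I gripped the bail handle with the 35 N squeeze setting, drew it back slowly in one continuous hold, and corrected the last 1.5 mm from the wrist camera. In the final picture the index and marker tips line up to within about 0.2 mm, with the spring pulling at about 11 N and the grip steady.
- **Surroundings:** The marker, loaf, tub and spatula were not touched.
- **Disagreement:** Before pulling, I estimated the marker at about 129 mm of travel. The tips actually met when the hand had moved 131 mm from its commanded grip point, so I went by the direct view of the tips.

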